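Hang the filter carrier on the rail and slide it to the pointer

ROBOT

A 6-joint arm with a two-finger parallel gripper is mounted at the origin on the work surface. World frame = base frame: x ahead of the robot, y to its left, z up, the work surface at z = 0. Lengths are in m, angles in rad, forces in N, time in s.
With the tool pointing down it reaches from about 0.375 to 0.9 m from the base axis. Payload 3.1 kg.
Tool frame: the origin (TCP) lies between the finger pads; the fingertips stand 11 mm ahead of it and the grasp point (between the pads) lies 8 mm behind it; z points along the fingers, y is the direction in which the jaws open and shut (so a half turn about z gives the same grasp; the last joint's range is limited). The gripper opens to 85 mm and grips with 20 to 120 N. Pads are 22 mm wide; open, the fingers measure 114 mm over their backs; the gripper's body (76 mm by 85 mm) begins 54 mm behind the grasp point. The pads swing forward as they close: fully open they stand 13 mm farther back than shut.
Start: joints at [1.054, 0.527, 1.433, -0, 1.181, -0.178], TCP at [0.207, 0.59, 0.242] pointing down, gripper open.
Joint ranges: [-3.08, 3.08], [-0.75, 2.2], [0.22, 2.44], [-1.43, 4.57], [0, 2.65], [-2.85, 2.85]. Speed limits (rad/s): [2.79, 2.79, 3.14, 3.14, 3.14, 3.14].

INTERFACE

Orientations are given as a unit quaternion [x, y, z, w].
In Python, from station import manip gives the robot as it stands. The module is installed in compiled form; this text tells all that it offers.
- The arm moves only by the tool arm_command, never from a script. Its argument "rows" is a list of rows, each a list of 3 entries, a list of its own where there are three numbers: the shift along the world's x, y, z in mm, then the turn about the world's z in rad, then the closure, from -1 (fully open) to 1 (shut), so that 0 is half open. A call has 1 to 12 rows; each row shifts and turns the commanded pose from where the row before left it; what a row does not reach is not made up. A row lasts 1/8 s, in which the tool goes at most 62.5 mm and 10.7 degrees, less where a joint would pass 70% of its speed; a pose out of reach is approached as far as the arm can. A call with a gripper value outside its range is refused whole. The fingers move at their own pace and stop on an object; "squeeze" is the grip in N (left out, the last holds). Time passes only in rows, so rows that do not move let the fingers close. It gives the time, the measured TCP pose, the force and the opening at its end, in the units of the state.
- manip.sense(): the state, without advancing time (a new reading comes with each control period).
- manip.snapshot(name): name is "side" or "top" or "wrist"; returns the picture (420x560x3 uint8, blue, green, red); there is no depth.
- manip.get_calibration(name): a dict with "fovy" (degrees; the focal length in pixels is half the picture's height over the tangent of half this angle, whatever the lens; pixels are square), "cx", "cy" (the principal point, pixels), "R" (3x3) and "t" (3): a world point X has camera coordinates R X + t. Camera axes: x right, y down, z forward; pixel columns grow to the right and rows downward; lengths in m; the calibration is good to about 2 mm. A picture is of the moment at which its call begins: read the wrist's pose just before it. get_calibration takes no time and is no camera call; for the wrist camera it gives the pose at the moment of the call.
- manip.sign_off(): hands the job in, once; it reports no verdict.
The state is a dict: "t": time; "q": joint angles; "qd": joint speeds; "tau": joint torques, N m; "tcp_pos": TCP position; "tool_rot": TCP orientation; "force": force on the tool from outside, world axes, zero at the start; "ft_torque": the same for the moment, N m; "finger_gap": opening from 0.0 (shut) to 1.0 (fully open).
Only numpy, scipy, OpenCV 4.12 (cv2) and the standard library are available. Lean on these libraries where they do the work, as an engineer would, in place of code of your own. Each camera call takes 0.05 s, during which the arm holds its last target.

TASK

Take the hook carrier with the tall filter canister and hook it over the round rail near the end that is away from the pointer. Then slide it along the rail, without lifting it off on the way, until it hangs straight across from the tip of the pointer, and let go so that it hangs still. Leave the carrier with the wide flat filter where it stands.

Things in the scene. Friction and masses are not known exactly. Their poses are not given: they have to be found in the camera images.
- tall_carrier_grip (a point): Centre of the grey grip block (24 x 24 mm, 44 tall) on top of the carrier to hang. It stands on a black filter canister, 76 mm across, 50 tall; between them a hook of steel strip 36 mm wide along y, mouth to +x. z up. Point is on the axis, 140 mm above the underside; total height 162 mm; 0.2 to 0.4 kg. It, the flat carrier and a loose 60 mm canister stand in a row in any order, 125 mm or more apart.
- tall_carrier_seat (a point): Where the rail's centre line lies once hung: in the tall carrier's hook on its axis, 34 mm below the grip centre, 106 mm above the underside; y along the strip's width. Roof: inverted V. Back strip 20 to 24 mm to -x. Front lip 19 to 23 mm to +x, its end 15 mm below here; mouth open from there to 52 mm below. To enter, keep this point about 30 mm above the rail line, go +x over it, then lower.
- rail_mid (a point): Middle of the rail's centre line, 170 mm above the table. Fixed round steel bar, 12 mm thick, along y, free 206 mm to each side; x points away from the robot, yaw up to 7 degrees. Blue end plates rise 8 mm above this line, from 15 mm on the robot's side to 100 mm beyond. A ledge bar (12 x 12 mm) runs parallel 85 mm beyond, its top 6 mm lower than this line.
- pointer_tip (a point): Tip of the pointer: a flat tongue on an aluminium clamp block (24 x 30 x 24 mm) fixed on the ledge bar, pointing at the rail. The tip is 45 mm beyond the rail's centre line (+x of the rail), at its height; axes as the rail's. It is 70 to 130 mm left or right of the rail's middle. A like block without tongue on the other side marks nothing.
- flat_carrier_grip (a point): Centre of the grip block of the other carrier, which must stay where it is: same hook and block, but on a wide flat black filter, 20 mm tall and 96 mm across; this point is 110 mm above its underside, total height 132 mm. Loose.
Mind the look-alikes: they are no part of the job. What is shaped like the part that bears tall_carrier_grip but green is not meant.

How it is judged:
On the way, in this order (a step that is already met when the one before it is completed fails the run):
1. the tall carrier is hooked over the rail, at least 120 mm along the rail from the pointer (x of tall_carrier_grip in the frame of rail_mid between -0.016 and 0.016 m and z of tall_carrier_grip in the frame of rail_mid between 0.024 and 0.044 m and y of tall_carrier_grip in the frame of rail_mid between -0.2 and 0.2 m and angle between the y axis of tall_carrier_grip and the y axis of rail_mid, either way round below 0.26 rad and angle between tall_carrier_grip's own z axis and vertical below 0.26 rad and (y of tall_carrier_grip in the frame of pointer_tip above 0.12 m or y of tall_carrier_grip in the frame of pointer_tip below -0.12 m)), for 0.2 s.
2. on its way, 40 to 110 mm from the pointer, it is still hooked over the rail (x of tall_carrier_grip in the frame of rail_mid between -0.016 and 0.016 m and z of tall_carrier_grip in the frame of rail_mid between 0.024 and 0.044 m and y of tall_carrier_grip in the frame of rail_mid between -0.2 and 0.2 m and angle between the y axis of tall_carrier_grip and the y axis of rail_mid, either way round below 0.26 rad and angle between tall_carrier_grip's own z axis and vertical below 0.26 rad and (y of tall_carrier_grip in the frame of pointer_tip between 0.04 and 0.11 m or y of tall_carrier_grip in the frame of pointer_tip between -0.11 and -0.04 m)), for 0.1 s.
At the end, for the whole second after the job is handed in: The tall carrier hangs on the rail, its axis within 15 mm (along the rail) of the pointer's tip, upright and square to the rail within 11 degrees, released and at rest (x of tall_carrier_grip in the frame of rail_mid between -0.016 and 0.016 m and z of tall_carrier_grip in the frame of rail_mid between 0.024 and 0.044 m and y of tall_carrier_grip in the frame of rail_mid between -0.2 and 0.2 m and y of tall_carrier_grip in the frame of pointer_tip between -0.015 and 0.015 m and angle between the y axis of tall_carrier_grip and the y axis of rail_mid, either way round below 0.2 rad and angle between tall_carrier_grip's own z axis and vertical below 0.2 rad and contact force between tall_carrier and rail above 1 N and linear speed of tall_carrier below 0.03 m/s); the robot touches nothing.
It fails at once if the carrier with the flat filter is moved by more than 25 mm (distance of flat_carrier_grip from where it was at the start of the episode above 0.025 m).
It also fails if it takes over 51 s, if anything falls off the work surface, if the arm or the gripper's body presses on something with over 40 N, if the wrist force passes 120 N, or if a joint passes its speed limit or range.

## Working session

There is one attempt and no reset: what is moved stays moved. The work goes in short steps, Python scripts to look and compute and a tool call to move; the robot and the scene stay as the last step left them, time stands still between calls to the robot, and variables do not carry over. Pictures are saved under pics/ and viewed, and the job is handed in when it is done.

Besides the shell and the picture viewer there is one more tool, called as name(argument=value, ...) on one line, values as JSON. arm_command: Moves the arm, as the interface text tells. Its arguments: {"type":"object","properties":{"rows":{"type":"array","items":{"type":"array"}},"squeeze":{"type":"number"}},"required":["rows"]}

```bash
mkdir -p pics; python3 - <<'E'
from station import manip
import cv2,numpy as np
s=manip.sense(); print(s['t'],s['tcp_pos'],s['tool_rot'],s['finger_gap'])
for n in ["side","top"]:
    c=manip.get_calibration(n); print(n,c)
    cv2.imwrite(f'pics/{n}0.png',manip.snapshot(n))
E
```

```text
0.0 [0.20672841 0.58907256 0.24133436] [ 1.68097510e-01  9.85769757e-01 -1.03119093e-03 -3.86338406e-04] 0.9988877122746029
side {'fovy': 47.24772054397961, 'cx': 277.6245240939485, 'cy': 207.08540129523584, 'R': array([[ 0.88016737, -0.47466023, -0.00175022],
       [-0.34397133, -0.63528002, -0.69144994],
       [ 0.3270919 ,  0.6091937 , -0.72242226]]), 't': array([-0.40731473,  0.31981881,  1.01813597])}
top {'fovy': 54.24000624120205, 'cx': 284.34248336851846, 'cy': 202.2078397067726, 'R': array([[ 0.00476959, -0.99972539,  0.02294327],
       [-0.99335024, -0.00737597, -0.11489514],
       [ 0.11503282, -0.0222427 , -0.99311264]]), 't': array([0.06613872, 0.50733597, 0.8815197 ])}
```

View pics/side0.png

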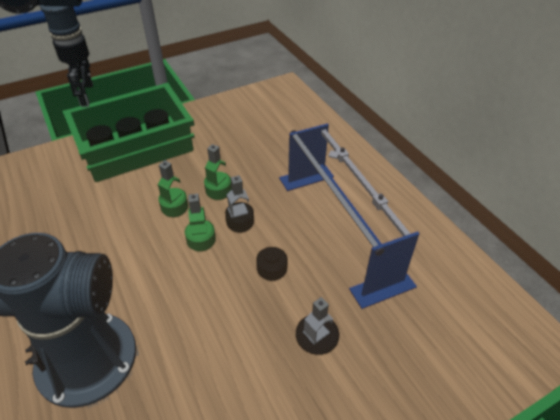

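View pics/top0.png

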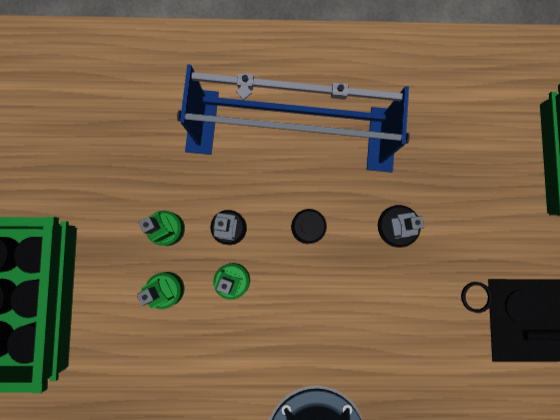

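```bash
python3 - <<'E'
import cv2,numpy as np
t=cv2.imread('pics/top0.png'); s=cv2.imread('pics/side0.png')
a=cv2.resize(t[190:310,130:280],None,fx=5,fy=5,interpolation=cv2.INTER_CUBIC)
cv2.imwrite('pics/c1.png',a)
b=cv2.resize(s[140:260,150:290],None,fx=5,fy=5,interpolation=cv2.INTER_CUBIC)
cv2.imwrite('pics/c2.png',b)
cv2.imwrite('pics/c3.png',cv2.resize(t[55:180,170:420],None,fx=3.2,fy=3.2,interpolation=cv2.INTER_CUBIC))
cv2.imwrite('pics/c4.png',cv2.resize(s[115:310,275:425],None,fx=3,fy=3,interpolation=cv2.INTER_CUBIC))
E
```

```text
(no output)
```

View pics/c1.png

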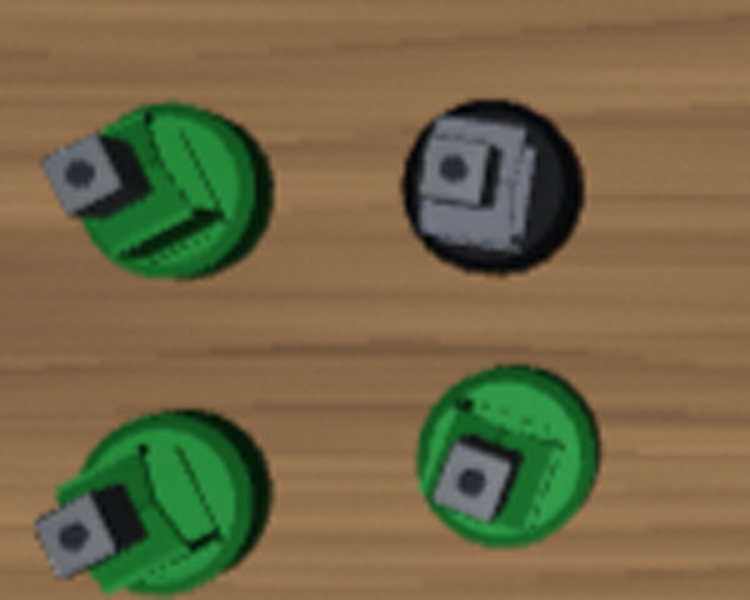

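View pics/c2.png

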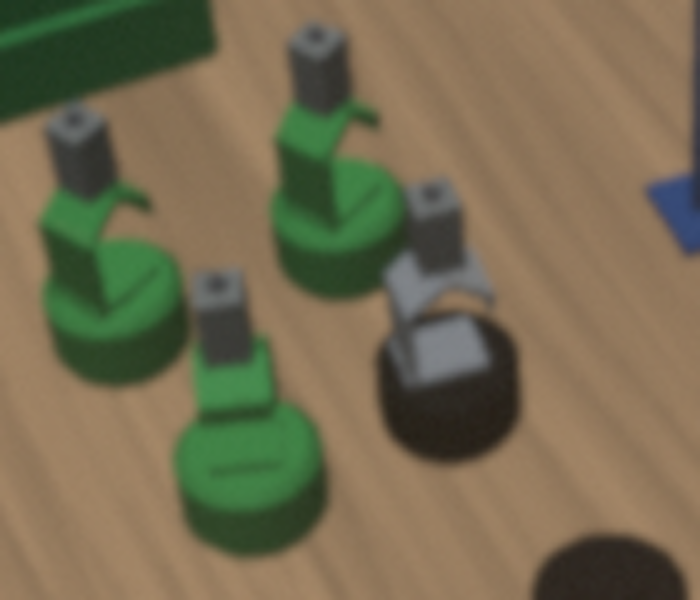

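View pics/c3.png

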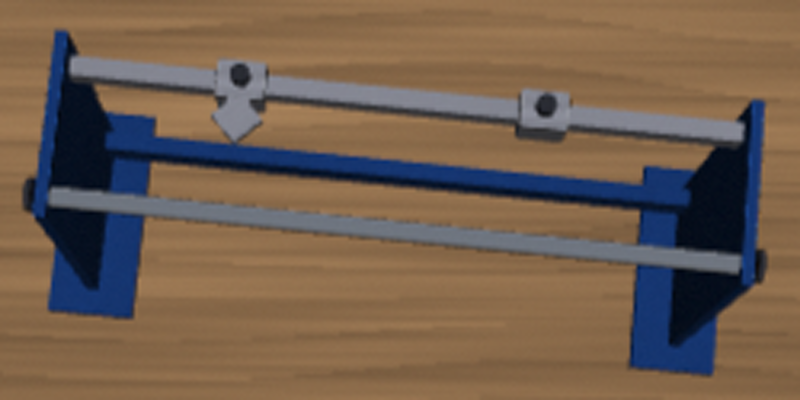

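View pics/c4.png

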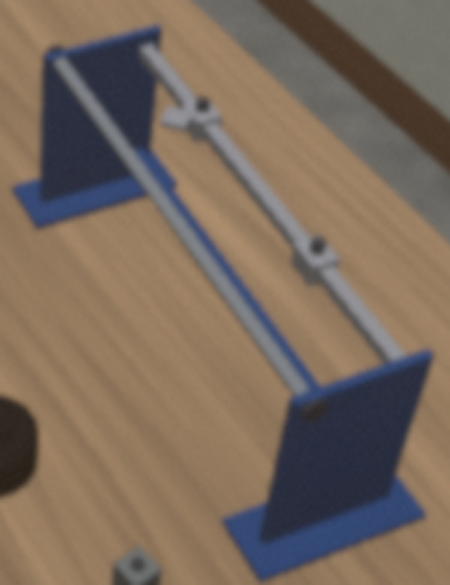

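```bash
cat > h.py <<'E'
import numpy as np,cv2
from station import manip
def ray(c,px):
    f=210/np.tan(np.radians(c['fovy'])/2)
    R=np.array(c['R']);t=np.array(c['t'])
    d=R.T@np.array([(px[0]-c['cx'])/f,(px[1]-c['cy'])/f,1]); return -R.T@t,d/np.linalg.norm(d)
def plane(c,px,z):
    o,d=ray(c,px); return o+d*(z-o[2])/d[2]
def tri(c1,p1,c2,p2):
    o1,d1=ray(c1,p1);o2,d2=ray(c2,p2)
    A=np.stack([d1,-d2],1);s=np.linalg.lstsq(A,o2-o1,rcond=None)[0]
    a=o1+d1*s[0];b=o2+d2*s[1]; return (a+b)/2,np.linalg.norm(a-b)
def proj(c,X):
    f=210/np.tan(np.radians(c['fovy'])/2)
    p=np.array(X)@np.array(c['R']).T+np.array(c['t'])
    return np.stack([c['cx']+f*p[...,0]/p[...,2],c['cy']+f*p[...,1]/p[...,2]],-1)
E
python3 - <<'E'
from h import *
T=manip.get_calibration('top');S=manip.get_calibration('side')
print('grip top',tri(T,(220.6,223.6),S,(236.4,178.6)),plane(T,(220.6,223.6),.162),plane(S,(236.4,178.6),.162))
L=plane(T,(185.6,116.6),.17);R=plane(T,(401.3,137.5),.17);P=plane(T,(243.8,99.7),.17)
print(L,R,P,np.arctan2(-(L-R)[0],(L-R)[1]),np.linalg.norm(L-R))
# side-view rail ends
for p in [(55,58),(305,390)]: print(plane(S,(p[0]/3+275,p[1]/3+115),.17))
print('ptr',tri(T,(243.8,99.7),S,(165/3+275,120/3+115)),plane(S,(165/3+275,120/3+115),.17))
for p in [(228,226),(309,226),(401,226)]: print(p,plane(T,p,.05))
g=plane(T,(220.6,223.6),.162)
im=cv2.imread('pics/side0.png'); tm=cv2.imread('pics/top0.png')
for k,im_,c,x0,y0 in [('s',im,S,150,140),('t',tm,T,130,190)]:
  o=cv2.resize(im_[y0:y0+120,x0:x0+140],None,fx=5,fy=5,interpolation=cv2.INTER_CUBIC)
  for th,col in [(0.06,(0,0,255))]:
    for X,Y,Z in [(-22,18,106),(-22,-18,106),(21,18,91),(21,-18,91),(-22,18,52),(-22,-18,52),(0,18,120),(0,-18,120)]:
      w=[g[0]+(X*np.cos(th)-Y*np.sin(th))/1e3,g[1]+(X*np.sin(th)+Y*np.cos(th))/1e3,Z/1e3]
      p=(proj(c,w)-[x0,y0])*5
      cv2.circle(o,tuple(int(v) for v in p),4,(0,0,255) if X<0 else ((0,255,255) if X>0 else (255,0,255)),-1)
  cv2.imwrite(f'pics/ov_{k}.png',o)
E
```

```text
grip top (array([0.45123471, 0.1910375 , 0.16233641]), np.float64(0.0022027083544963627)) [0.45022688 0.19147541 0.162     ] [0.45240173 0.19099402 0.162     ]
[0.65350211 0.26156182 0.17      ] [ 0.6172369  -0.15156574  0.17      ] [0.68839752 0.15133103 0.17      ] -0.08755766702780653 0.41471622404230785
[0.65462906 0.26743634 0.17      ]
[ 0.62228736 -0.1442115   0.17      ]
ptr (array([0.69154364, 0.15048425, 0.16934125]), np.float64(0.005767291328312834)) [0.69427097 0.14973074 0.17      ]
(228, 226) [0.45215128 0.19036898 0.05      ]
(309, 226) [0.45321044 0.01631289 0.05      ]
(401, 226) [ 0.45442516 -0.18330721  0.05      ]
```

View pics/ov_s.png

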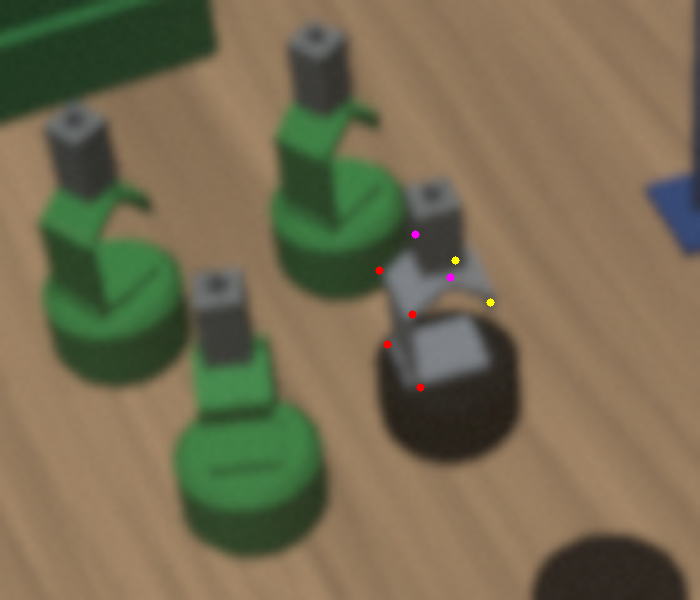

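View pics/ov_t.png

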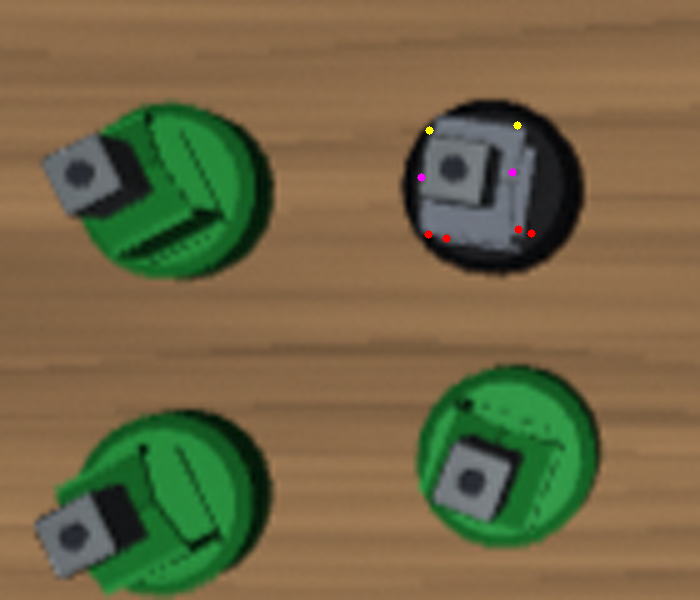

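Candidates, in side-view pixels:
- Tall black carrier: (238,205); top view (228,226).
- Flat black carrier: (318,330).
- Loose canister: (272,263).
- Three green look-alikes: (173,190), (217,172) and (200,220).

I choose the one at (238,205): a steel hook on a tall black canister. The close crop confirms it, with the mouth to +x. The pointer tongue is on the left (+y) block, at top view (244,99). So I'll hook on at the -y end and slide towards +y.

arm_command(rows=[[[24.4,-39.8,2],0.025,-1],[[24.4,-39.8,2],0.025,-1],[[24.4,-39.8,2],0.025,-1],[[24.4,-39.8,2],0.025,-1],[[24.4,-39.8,2],0.025,-1],[[24.4,-39.8,2],0.025,-1],[[24.4,-39.8,0],0.025,-1],[[24.4,-39.8,0],0.025,-1],[[24.4,-39.8,0],0.025,-1],[[24.4,-39.8,0],0.025,-1],[[0,0,0],0,-1],[[0,0,0],0,-1]], squeeze=60)

```text
t: 1.6
tcp_pos: [0.4504, 0.1917, 0.254]
tool_rot: [0.044, 0.999, 0.0, -0.001]
force: [-0.1, 0.3, 0.3]
finger_gap: 1.0
```

```bash
python3 - <<'E'
from h import *
s=manip.sense(); print(s['t'],s['tcp_pos'],s['tool_rot'],s['finger_gap'],s['force'])
c=manip.get_calibration('wrist');print(c)
im=manip.snapshot('wrist');cv2.imwrite('pics/w1.png',im)
E
```

```text
1.6 [0.45044529 0.19173164 0.25397077] [ 4.43119993e-02  9.99017459e-01  7.89851603e-05 -7.46067377e-04] 0.9999362794651478 [-0.14610523  0.34087612  0.34968269]
{'fovy': 63.388693491830416, 'cx': 281.7965593636757, 'cy': 210.49042774503891, 'R': array([[ 8.80657878e-02,  9.96114599e-01, -3.50677890e-04],
       [ 9.46228289e-01, -8.35453512e-02,  3.12525517e-01],
       [ 3.11281933e-01, -2.78546272e-02, -9.49909300e-01]]), 't': array([-0.22963491, -0.45427359,  0.25610371])}
```

View pics/w1.png

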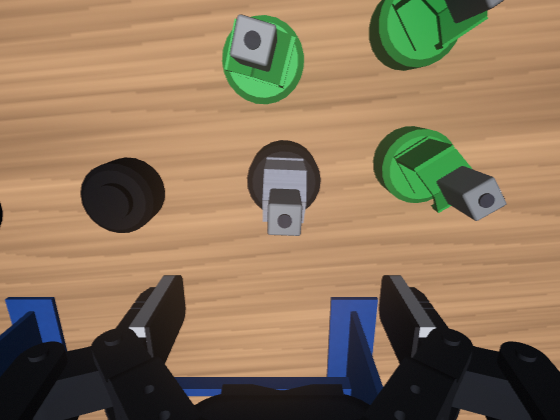

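The wrist view shows the tall carrier centred, with the grip-block hole at (284,221) and its edges nearly square to the image. The nearest green block is at (486,200), well outside the fingers.

```bash
python3 - <<'E'
from h import *
c=manip.get_calibration('wrist')
print(plane(c,(284.5,221),.162))
im=cv2.imread('pics/w1.png');o=cv2.resize(im[130:260,220:350],None,fx=4.5,fy=4.5,interpolation=cv2.INTER_CUBIC);cv2.imwrite('pics/w1c.png',o)
E
```

```text
[0.4511085  0.19303387 0.162     ]
```

View pics/w1c.png

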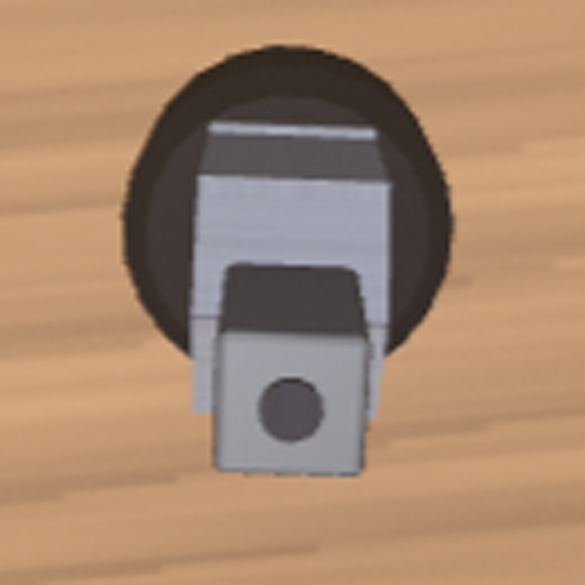

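arm_command(rows=[[[0.5,1,-20],-0.03,-1],[[0,0,-30],0,-1],[[0,0,-30],0,-1],[[0,0,-25],0,-1],[[0,0,-15],0,-1],[[0,0,0],0,-1],[[0,0,0],0,0],[[0,0,0],0,1],[[0,0,0],0,1],[[0,0,0],0,1],[[0,0,0],0,1],[[0,0,0],0,1]], squeeze=60)

```text
t: 3.15
tcp_pos: [0.4522, 0.1929, 0.135]
tool_rot: [0.059, 0.998, 0.0, 0.001]
force: [0.3, 1.2, 5.0]
finger_gap: 0.276
```

```bash
python3 - <<'E'
from h import *
s=manip.sense(); print(s['t'],s['tcp_pos'],s['tool_rot'],s['finger_gap'],s['force'])
im=manip.snapshot('side');cv2.imwrite('pics/s2.png',cv2.resize(im[100:300,130:330],None,fx=3,fy=3))
E
```

```text
3.15 [0.4521586  0.19288517 0.13496325] [5.90307315e-02 9.98255840e-01 3.36019260e-04 7.33813428e-04] 0.2757231045121686 [0.30013574 1.18870931 4.99041176]
```

View pics/s2.png

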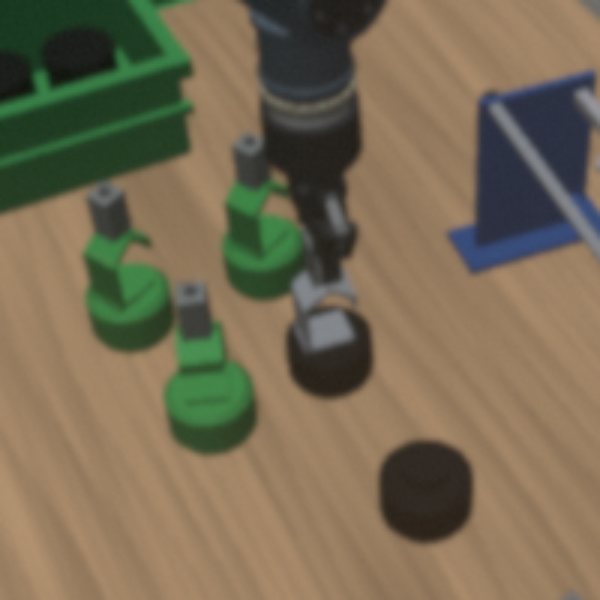

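arm_command(rows=[[[0,0,8],0,1],[[0,0,25],0,1],[[0,0,30],0,1],[[0,0,30],0,1],[[0,0,12],0,1],[[0,0,0],0,1]])

```text
t: 3.95
tcp_pos: [0.4516, 0.1926, 0.2395]
tool_rot: [0.059, 0.998, 0.0, 0.0]
force: [0.4, -0.5, -2.0]
finger_gap: 0.272
```

arm_command(rows=[[[6,-14,0],0.01,1],[[11,-24,0],0.01,1],[[11,-24,0],0.01,1],[[11,-24,0],0,1],[[11,-24,0],0,1],[[11,-24,0],0,1],[[11,-24,0],0,1],[[11,-24,0],0,1],[[11,-24,0],0,1],[[11,-24,0],0,1],[[6,-9,0],0,1],[[0,0,0],0,1]])

```text
t: 5.45
tcp_pos: [0.5622, -0.0464, 0.2381]
tool_rot: [0.044, 0.999, 0.0, -0.001]
force: [-0.0, 0.5, -2.6]
finger_gap: 0.275
```

```bash
python3 - <<'E'
from h import *
s=manip.sense(); print(s['t'],s['tcp_pos'],s['tool_rot'],s['finger_gap'],s['force'])
im=manip.snapshot('side');cv2.imwrite('pics/s3.png',im);cv2.imwrite('pics/s3c.png',cv2.resize(im[110:310,230:430],None,fx=3,fy=3))
im=manip.snapshot('top');cv2.imwrite('pics/t3.png',im);cv2.imwrite('pics/t3c.png',cv2.resize(im[50:200,170:420],None,fx=3.2,fy=3.2))
E
```

```text
5.45 [ 0.56218422 -0.04641431  0.23812323] [ 4.44022441e-02  9.99013007e-01  4.32538630e-04 -1.12457624e-03] 0.2748169521823363 [-0.0189157   0.54844703 -2.60989854]
```

View pics/s3c.png

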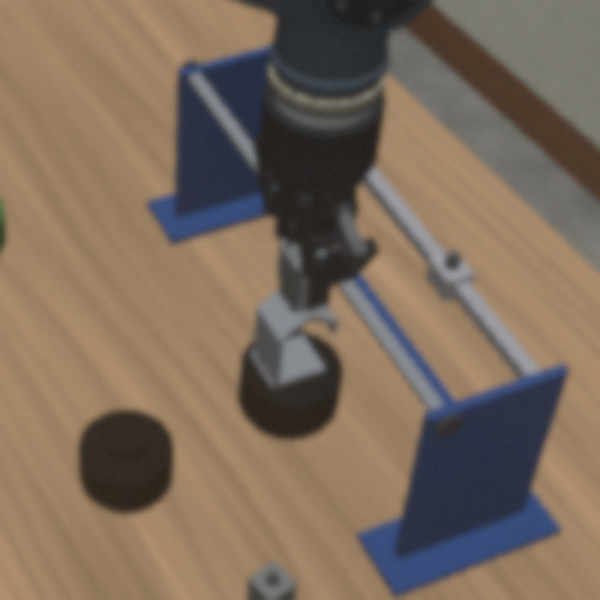

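View pics/t3c.png

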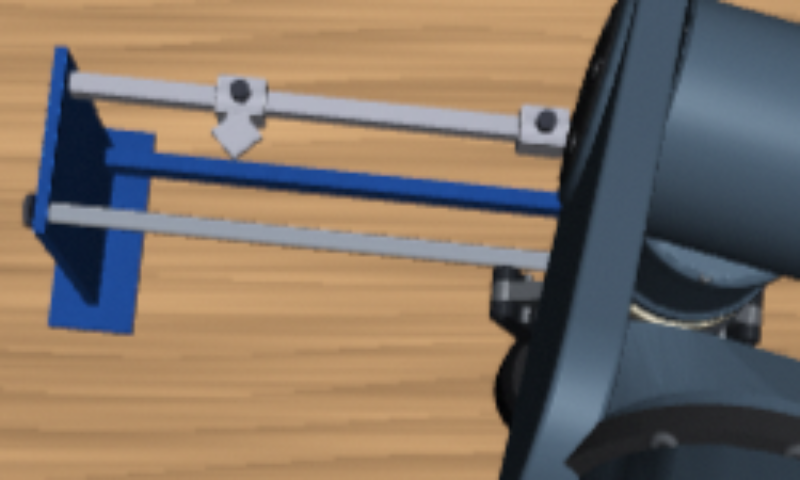

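```bash
python3 - <<'E'
from h import *
S=manip.get_calibration('side');im=cv2.imread('pics/s3.png')
o=cv2.resize(im[110:310,230:430],None,fx=3,fy=3)
th=-.088; g=np.array([.5612,-.0464]); z0=.2381+.005-.140
for X,Y,Z in [(-22,18,106),(-22,-18,106),(21,18,91),(21,-18,91),(-22,18,52),(-22,-18,52),(0,0,106),(0,0,50),(-12,-12,162),(-12,12,162)]:
  w=[g[0]+(X*np.cos(th)-Y*np.sin(th))/1e3,g[1]+(X*np.sin(th)+Y*np.cos(th))/1e3,z0+Z/1e3]
  p=(proj(S,w)-[230,110])*3
  cv2.circle(o,tuple(int(v) for v in p),3,(0,0,255) if X<0 else ((0,255,255) if X>0 else (255,0,255)),-1)
cv2.imwrite('pics/ov3.png',o)
E
```

```text
(no output)
```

View pics/ov3.png

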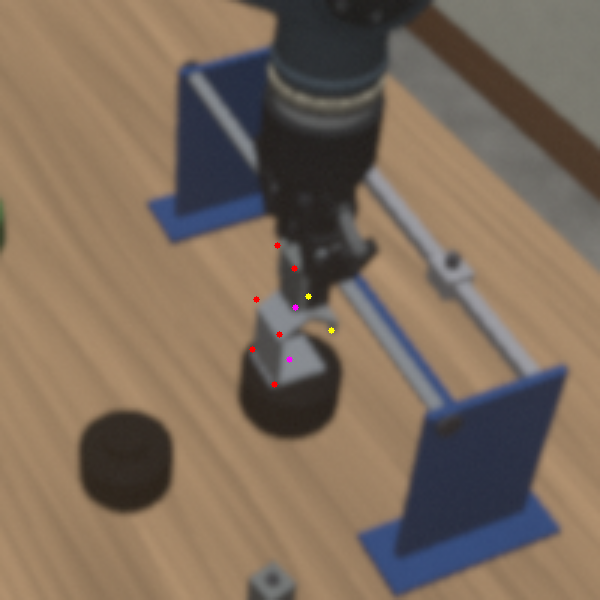

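arm_command(rows=[[[0,0,-8],0,1],[[0,0,0],0,1],[[12,-1,0],0,1],[[12,-1,0],0,1],[[12,-1,0],0,1],[[12,-1,0],0,1],[[12,-1,0],0,1],[[7,-1,0],0,1],[[0,0,0],0,1]])

```text
t: 6.68
tcp_pos: [0.63, -0.0524, 0.2311]
tool_rot: [0.044, 0.999, -0.0, -0.0]
force: [-0.4, 0.4, -2.0]
finger_gap: 0.271
```

```bash
python3 - <<'E'
from h import *
s=manip.sense(); print(s['t'],s['tcp_pos'],s['tool_rot'],s['finger_gap'],s['force'])
im=manip.snapshot('side');cv2.imwrite('pics/s4.png',im);cv2.imwrite('pics/s4c.png',cv2.resize(im[150:290,290:430],None,fx=4.2,fy=4.2,interpolation=cv2.INTER_CUBIC))
E
```

```text
6.675 [ 0.63000785 -0.05243859  0.23113884] [ 4.38563482e-02  9.99037846e-01 -4.60176870e-05 -3.85530983e-05] 0.2709631221472623 [-0.35839075  0.36249692 -1.99225394]
```

View pics/s4c.png

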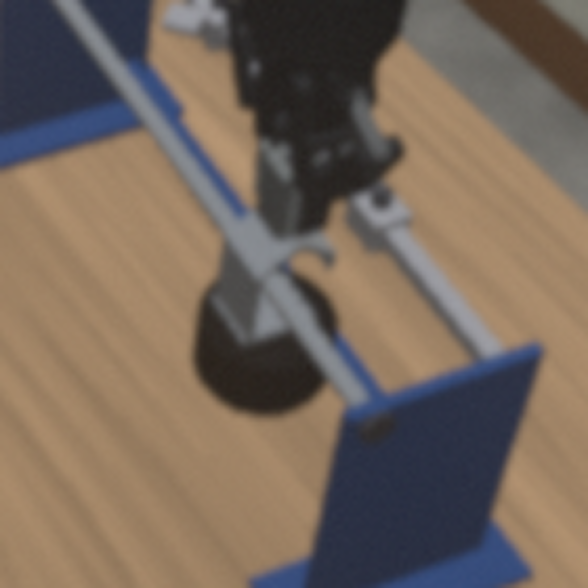

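The rail now passes through the mouth, with the lip beyond it at crop (320,250). Lowering.

arm_command(rows=[[[0,0,-8],0,1],[[0,0,-8],0,1],[[0,0,-7],0,1],[[0,0,-4],0,1],[[0,0,0],0,1]])

```text
t: 7.35
tcp_pos: [0.6293, -0.0523, 0.2038]
tool_rot: [0.044, 0.999, 0.0, -0.0]
force: [-0.1, -0.1, -1.7]
finger_gap: 0.274
```

arm_command(rows=[[[0,0,-2],0,1],[[0,0,0],0,1]])

```text
t: 7.6
tcp_pos: [0.6296, -0.0524, 0.2024]
tool_rot: [0.044, 0.999, -0.0, 0.0]
force: [0.6, -0.1, -2.1]
finger_gap: 0.272
```

arm_command(rows=[[[0,0,-2],0,1],[[0,0,0],0,1]])

```text
t: 7.85
tcp_pos: [0.6298, -0.0524, 0.2008]
tool_rot: [0.044, 0.999, -0.0, 0.0]
force: [-0.1, 0.5, 0.7]
finger_gap: 0.276
```

arm_command(rows=[[[0,0,-1],0,1],[[0,0,0],0,1],[[0,0,0],0,1],[[0,0,0],0,1]])

```text
t: 8.35
tcp_pos: [0.6298, -0.0524, 0.2007]
tool_rot: [0.044, 0.999, -0.0, 0.001]
force: [-2.2, 1.4, 6.0]
finger_gap: 0.273
```

```bash
python3 - <<'E'
from h import *
s=manip.sense(); print(s['t'],s['tcp_pos'],s['tool_rot'],s['finger_gap'],s['force'])
im=manip.snapshot('side');cv2.imwrite('pics/s5.png',im);cv2.imwrite('pics/s5c.png',cv2.resize(im[150:290,290:430],None,fx=4.2,fy=4.2,interpolation=cv2.INTER_CUBIC))
E
```

```text
8.35 [ 0.62983764 -0.05236163  0.20068869] [ 4.38013401e-02  9.99040074e-01 -1.64338454e-04  5.88709833e-04] 0.2734223002661321 [-2.22569911  1.35666819  5.96111371]
```

View pics/s5c.png

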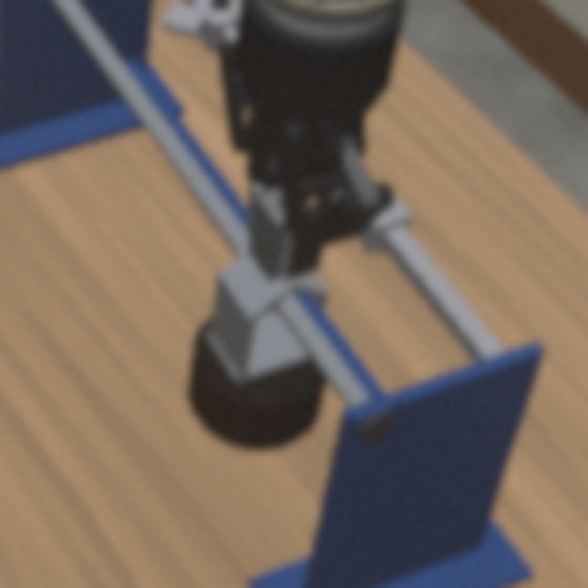

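Seated on the rail: contact force has risen and the lip sits past the rail. Relieve slightly, then slide.

arm_command(rows=[[[-0.5,0,0.7],0,1],[[0.8,10,0],0,1],[[0.8,10,0],0,1],[[0.8,10,0],0,1],[[0.8,10,0],0,1],[[0,0,0],0,1]])

```text
t: 9.15
tcp_pos: [0.6322, -0.0103, 0.1998]
tool_rot: [0.043, 0.999, 0.001, -0.0]
force: [-2.0, 1.7, 0.4]
finger_gap: 0.274
```

arm_command(rows=[[[0.9,10,0],0,1],[[0.8,10,0],0,1],[[0.8,10,0],0,1],[[0.8,10,0],0,1],[[0.9,10,0],0,1],[[0.8,10,0],0,1],[[0.8,10,0],0,1],[[0,0,0],0,1]])

```text
t: 10.15
tcp_pos: [0.6382, 0.0588, 0.1999]
tool_rot: [0.043, 0.999, 0.0, 0.0]
force: [0.8, -0.7, -2.2]
finger_gap: 0.275
```

arm_command(rows=[[[0.8,10,-0.5],0,1],[[0.8,10,0],0,1],[[0.8,10,0],0,1],[[0.8,10,0],0,1],[[0.8,10,0],0,1],[[0.8,10,0],0,1],[[0.8,10,0],0,1],[[0.8,10,0],0,1],[[0,0,0],0,1]])

```text
t: 11.28
tcp_pos: [0.6445, 0.1386, 0.1995]
tool_rot: [0.043, 0.999, 0.0, 0.0]
force: [0.2, -0.8, -2.2]
finger_gap: 0.273
```

```bash
python3 - <<'E'
from h import *
s=manip.sense(); print(s['t'],s['tcp_pos'],s['tool_rot'],s['finger_gap'],s['force'])
for n in ['side','top']:
    cv2.imwrite(f'pics/{n}6.png',manip.snapshot(n))
a=cv2.imread('pics/side6.png');cv2.imwrite('pics/s6c.png',cv2.resize(a[110:250,270:410],None,fx=4.2,fy=4.2,interpolation=cv2.INTER_CUBIC))
a=cv2.imread('pics/top6.png');cv2.imwrite('pics/t6c.png',cv2.resize(a[50:200,170:420],None,fx=3.2,fy=3.2))
E
```

```text
11.275 [0.6445014  0.13863473 0.19945606] [4.33022179e-02 9.99062014e-01 7.70655796e-05 6.66694806e-05] 0.2731500455477618 [ 0.16716004 -0.82080697 -2.23865776]
```

View pics/s6c.png

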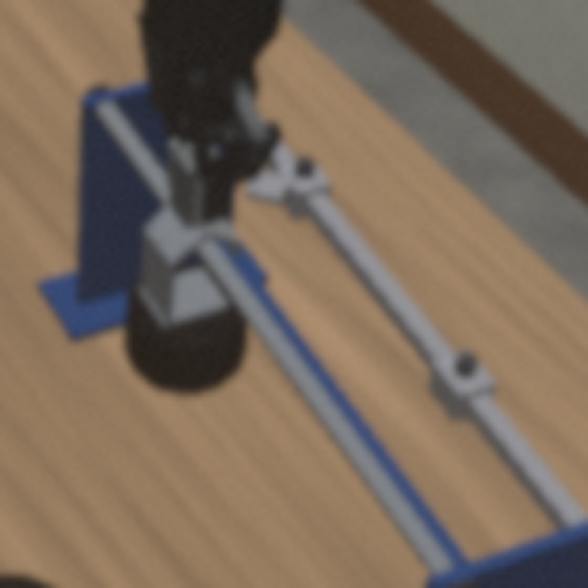

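View pics/t6c.png

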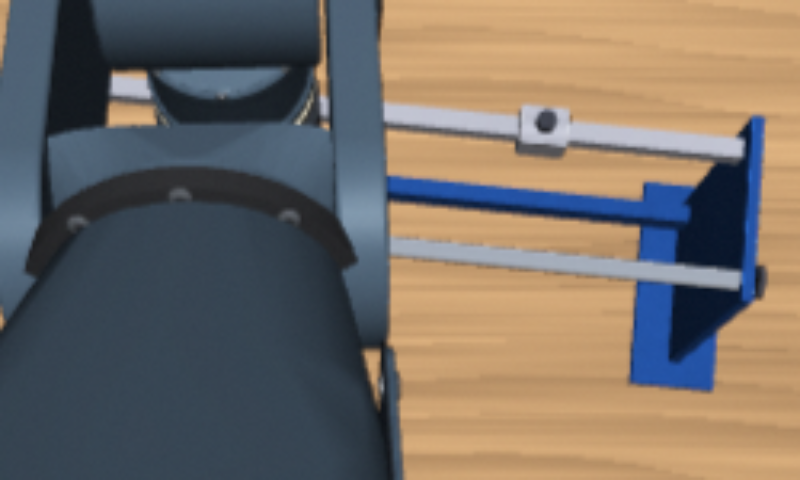

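arm_command(rows=[[[0.7,8,0],0,1],[[0.6,8,0],0,1],[[0,0,-1],0,1],[[0,0,0],0,1],[[0,0,0],0,1]])

```text
t: 12.0
tcp_pos: [0.6456, 0.1542, 0.1989]
tool_rot: [0.044, 0.999, 0.001, -0.0]
force: [-0.8, 3.6, 1.8]
finger_gap: 0.275
```

arm_command(rows=[[[0,0,0],0,0.2],[[0,0,0],0,0],[[0,0,0],0,-0.5],[[0,0,0],0,-1],[[0,0,0],0,-1],[[0,0,0],0,-1]])

```text
t: 12.75
tcp_pos: [0.6458, 0.1536, 0.1985]
tool_rot: [0.044, 0.999, -0.0, -0.0]
force: [-0.5, 0.5, -0.1]
finger_gap: 1.004
```

```bash
python3 - <<'E'
from h import *
s=manip.sense(); print(s['t'],s['tcp_pos'],s['tool_rot'],s['finger_gap'],s['force'])
a=manip.snapshot('wrist');cv2.imwrite('pics/w7.png',a)
a=manip.snapshot('side');cv2.imwrite('pics/s7c.png',cv2.resize(a[110:250,270:410],None,fx=4.2,fy=4.2,interpolation=cv2.INTER_CUBIC))
E
```

```text
12.75 [0.64579388 0.1536229  0.19847664] [ 4.39018444e-02  9.99035849e-01 -2.83029920e-05 -1.56410222e-05] 1.0043147494899627 [-0.46872426  0.53985386 -0.09860184]
```

View pics/w7.png

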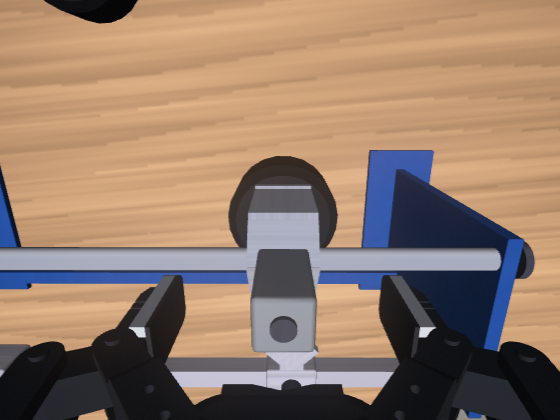

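View pics/s7c.png

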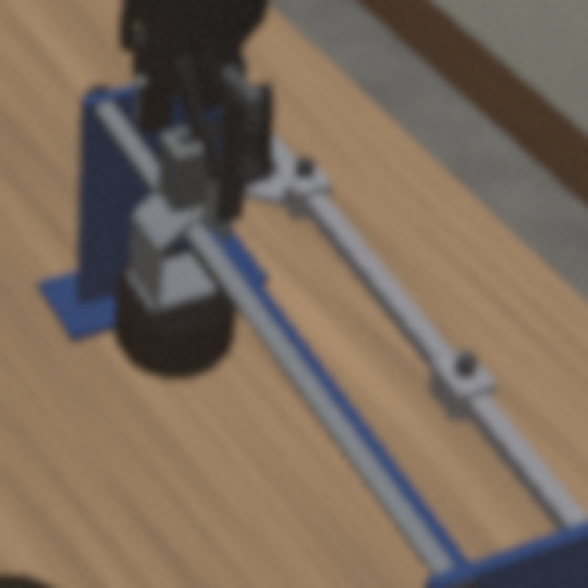

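Released and hanging. In the wrist view the block (283,328) lines up with the clamp (291,365). Retreat straight up, back off, and check the final position.

arm_command(rows=[[[0,0,15],0,-1],[[0,0,25],0,-1],[[0,0,25],0,-1],[[0,0,25],0,-1],[[-20,0,10],0,-1],[[-40,0,0],0,-1],[[-40,0,0],0,-1],[[-40,0,0],0,-1],[[-40,0,0],0,-1],[[0,0,0],0,-1]])

```text
t: 14.1
tcp_pos: [0.4629, 0.1539, 0.2996]
tool_rot: [0.043, 0.999, 0.0, -0.0]
force: [0.5, -0.4, 0.1]
finger_gap: 1.003
```

```bash
python3 - <<'E'
from h import *
s=manip.sense(); print(s['t'],s['tcp_pos'],s['force'])
for n in ['top','side']: cv2.imwrite(f'pics/{n}8.png',manip.snapshot(n))
a=cv2.imread('pics/top8.png');cv2.imwrite('pics/t8c.png',cv2.resize(a[50:200,150:350],None,fx=4,fy=4,interpolation=cv2.INTER_CUBIC))
E
```

```text
14.1 [0.46288901 0.15392004 0.2996305 ] [ 0.52646191 -0.38117499  0.09381875]
```

View pics/t8c.png

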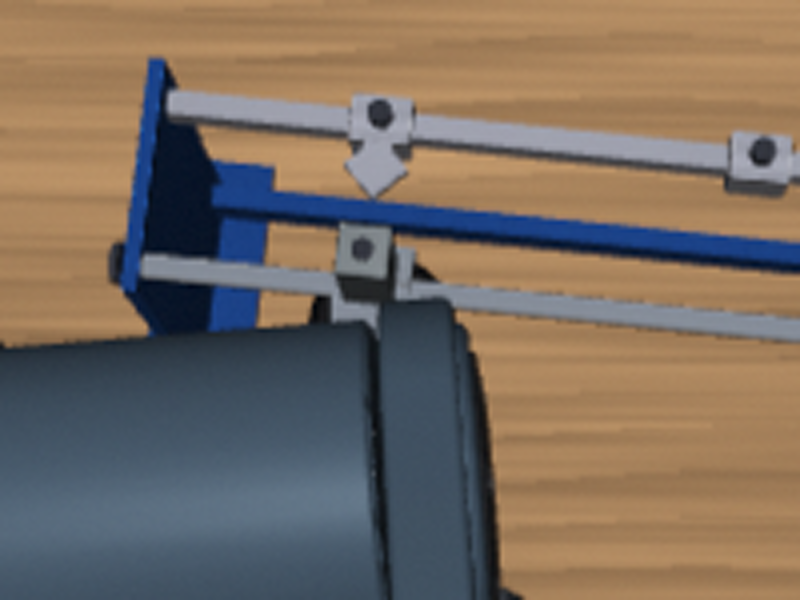

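View pics/side8.png

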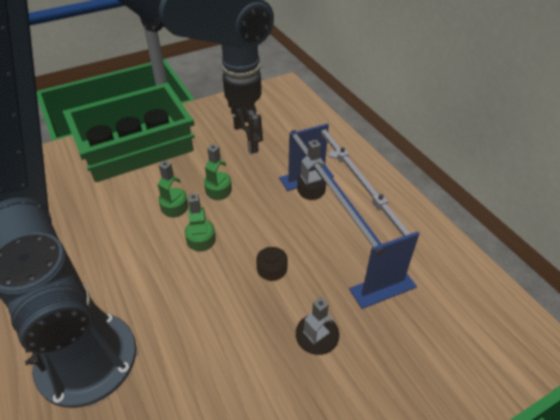

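```bash
python3 - <<'E'
from h import *
T=manip.get_calibration('top');S=manip.get_calibration('side')
u=np.array([.083,.9966]);u/=np.linalg.norm(u);x=np.array([u[1],-u[0]])
g=plane(T,(240.5,112),.226);P=plane(T,(150+375/4,50+198/4),.17)
print(g,P,'along',(g-P)[:2]@u,'across',(g-P)[:2]@x, plane(S,(314.3,145),.226),tri(T,(240.5,112),S,(314.3,145)))
a=cv2.imread('pics/side8.png');cv2.imwrite('pics/s8c.png',cv2.resize(a[115:215,270:370],None,fx=6,fy=6,interpolation=cv2.INTER_CUBIC))
E
```

```text
[0.64466472 0.15226693 0.226     ] [0.68879491 0.15143341 0.17      ] along -0.0028319807631328325 across -0.0440471133621398 [0.64138607 0.14484097 0.226     ] (array([0.64715196, 0.1530469 , 0.21805874]), np.float64(0.0004791373183133504))
```

View pics/s8c.png

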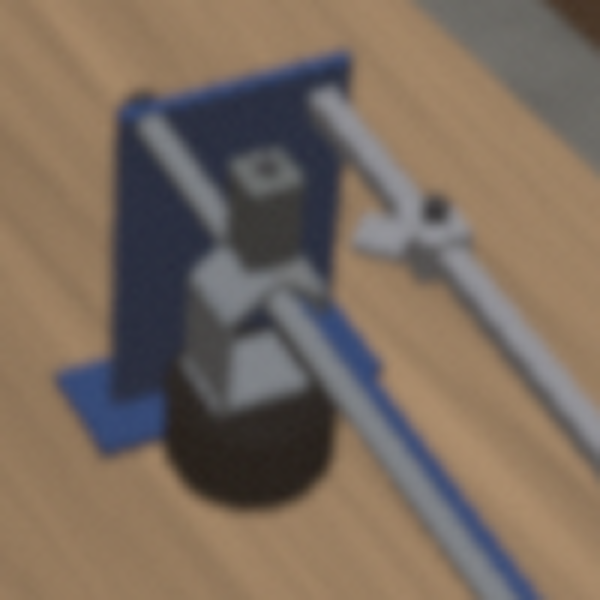

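The carrier hangs upright and square. It is about 3 mm off the tip along the rail and 44 mm across from it. The flat carrier is unmoved.

```bash
python3 -c "
from station import manip
print(manip.sense()['qd']);print(manip.sign_off())"
```

```text
[-5.01907746e-03  2.38657055e-02 -2.96091957e-02 -3.44936073e-05
 -3.07301847e-03 -1.52531277e-04]
the job is handed in; nothing more can be done
None
```

I hooked the tall carrier over the rail about 205 mm from the pointer, slid it along without lifting it off, and let go across from the tip. I then backed the arm clear and handed the job in at about 14 s of the 51 s limit.

- **Position:** in the last top view the grip axis is about 3 mm from the pointer tip along the rail (limit 15 mm). It is 44 mm across from the tip, where 45 mm is expected.
- **Hang:** the carrier looks upright and square in both views, and the gripper is clear of everything. I did not take a second picture to confirm it was completely still.
- **Other carrier:** the flat carrier shows at the same pixel as at the start, (318,330) in the side view.
- **Disagreement:** triangulating the top of the grip from both views put it 8 mm lower than expected, at 0.218 m instead of 0.226 m. I put this down to a roughly read side-view pixel, since a closer crop moved that pixel in the right direction, but I did not recompute it. The two cameras also differed by a few millimetres on where the rail lies.

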